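Set a ball valve half open in the shell-test box and shut the box

TASK

Get the ball valve in the blue test box ready for its shell pressure test: with the lid still up, turn its red lever to half open, midway between along the pipe and across it (45 degrees). Then shut the clear lid fully, with the hasp swung clear, and swing the hasp down over the staple on the front of the box, leaving the lever half open. Do not disturb the loose things round about.

Things in the scene. Friction and masses are not known exactly. Their poses are not given: they have to be found in the camera images.
- test_box: Blue steel test box, 210 mm deep (x), 270 mm wide (y), bolted down. Origin: centre of its underside, z up, front to -x (the robot). The rim slopes from 74 mm high at the front wall (x -105) to 122 mm at the back (x +105); walls 4 mm, inner floor at z 11 mm. Outside the left (+y) wall stands a gauge, 58 mm wide, to z 134 mm, outside the right wall a black hand wheel.
- spindle_top (a point): On the ball valve's spindle axis (vertical), at the lever's mid-thickness: box frame x 35, y 0, z 70 mm; the lever turns about it, its hub nut reaches z 77. The pipe with the valve runs along the box's y below it (axis z 44 mm) on two blocks at y +-62 mm, 40 mm deep, tops at z 50 mm.
- lever_end (a point): Point on the red lever's centre line, 75 mm from the spindle axis, at the mid-thickness of the lever (z = 70 mm), 6 mm short of the handle's tip. The lever is a flat strip 16 mm wide and 4 mm thick, free underneath outside the valve body (35 mm wide).
- valve_lever (a joint): Angle of the red lever, rad: 0 = fully open, handle along the pipe, pointing to the left (+y of the box); 1.57 = closed, handle across the pipe, pointing to the front (-x of the box); half open = 0.785, handle pointing to the front left. It stays where it is left.
- lid (a joint): Opening angle of the clear lid, rad: 0 = shut on the rim, at most 1.25. Stiff friction hinges keep it wherever it is left; moving it takes 2 to 6 N at its front edge. When up it leans forward over the valve, so the lever cannot be reached from straight above.
- lid_hinge (a point): Middle of the lid's hinge axis, which lies along the box's y: box frame x = 108, y = 0, z = 125 mm. The lid reaches 226 mm from it.
- lid_edge (a point): Middle of the lid's front frame bar, on the lid's outer (upper) face, 217 mm from the hinge axis and 9 mm from the front edge. The lid is a 7 mm thick aluminium frame, 274 mm wide, bars 18 mm wide, with a clear pane. This point's z axis is the lid's outward normal, -x points to its front edge.
- hasp (a joint): Angle of the steel hasp on the lid's front edge, rad: 0 = hanging flat against the box's front over the staple (with the lid shut), about 1.57 = sticking straight out to the front, up to 2.3 = swung up and clear. It turns about the box's y direction and stays where it is left (about 1 N at its tail).
- hasp_hinge (a point): Middle of the hasp's hinge axis at the lid's front edge; with the lid shut: box frame x = -115, y = 0, z = 81 mm.
- hasp_tail (a point): Middle of the hasp's outer face, 50 mm from its hinge axis. The hasp is a strap 40 mm wide, 62 long, 3 thick, with a slot 10 mm wide for the staple: a steel loop 5 mm wide in the middle of the box's front wall, z 42 to 62 mm, which stands 14 mm out of the closed hasp. Push the hasp beside or below the loop.
- oil_can: Loose oil can with a bent thin spout, 65 x 73 x 186 mm, origin under its middle. Leave it alone.
- spare_valve: Loose second ball valve with a red lever, 33 x 110 x 51 mm, lying on the bench. Leave it alone.
- marker: Loose red and white marker pen, 17 x 134 x 19 mm. Leave it alone.
- seal_tape: Loose white tape spool, 52 mm across, 17 mm high. Leave it alone.
- red_cap: Loose red screw cap, 30 mm across, 18 mm high. Leave it alone.
- fitting: Loose brass pipe nipple, 25 x 40 x 28 mm. Leave it alone.

How it is judged:
By the outcome, as a careful person would: the job done as asked, in the order asked, and still so for the second after the job is handed in, with the robot touching nothing.
It also fails if it takes over 62 s, if anything falls off the work surface, if the arm or the gripper's body presses on something with over 40 N, if the wrist force passes 120 N, or if a joint passes its speed limit or range.

ROBOT

A 6-joint arm with a two-finger parallel gripper is mounted at the origin on a cart in front of the work surface, level with it; the furniture and walls round the work are solid. World frame = base frame: x ahead of the robot, y to its left, z up, the work surface at z = 0. Lengths are in m, angles in degrees, forces in N, time in s.
With the tool pointing down it reaches from about 0.25 to 0.725 m from the base axis. Payload 9.7 kg.
Tool frame: the origin (TCP) lies between the finger pads; the fingertips stand bot.tcp_to_tips ahead of it and the grasp point (between the pads) lies 2 mm behind it (bot.tcp_to_tips is the distance from the TCP to the fingertips, in m); z points along the fingers, y is the line along which they close (so a half turn about z gives the same grasp; the last joint's range is limited). The gripper opens to 85 mm and grips with 20 to 120 N. Pads are 22 mm wide; open, the fingers measure 114 mm over their backs; the gripper's body (76 mm by 85 mm) begins 54 mm behind the grasp point. The pads swing forward as they close: fully open they stand 13 mm farther back than shut.
Start: joints at [0, 4.979, 10.078, 95.1, 0, 90], TCP at [0.55, -0, 0.248] pointing down, gripper open.
Joint ranges: [-179.16, 179.16], [-48.56, 103.87], [-65.8, 70.77], [-126.05, 130.52], [-82.76, 87.17], [-180, 180]. Speed limits (degrees/s): [127.2, 127.2, 147.25, 180, 180, 180].

INTERFACE

Orientations are given as [roll, pitch, yaw] about the fixed x, y, z axes, in that order (R = Rz(yaw) Ry(pitch) Rx(roll)).
In Python, from workcell import sensors, camera, camera_params, bot gives the robot as it stands.
- The arm moves only by the tool apply_moves, never from a script. Its argument "motion" is a list of rows, each an object with "jaw": the opening, from -1 (shut) to 1 (fully open); "xyz": the shift along the tool's x, y, z in mm, a list of three; "twist": the turn about the tool's z in rad. A call has 1 to 5 rows; each row is the pose to reach, as a shift and turn from the pose commanded when the call began, along the tool's axes at that moment; what a row does not reach only later rows make up. A row lasts 1/8 s, in which the tool goes at most 62.5 mm and 10.7 degrees, less where a joint would pass 70% of its speed; a pose out of reach is approached as far as the arm can. A call with a gripper value outside its range is refused whole. The fingers move at their own pace and stop on an object; "grip_force" is the grip in N (left out, the last holds). Time passes only in rows, so rows that repeat a pose let the fingers close. It gives the time, the measured TCP pose, the force, the opening and the grip force at its end, in the units of the state.
- sensors.get_obs(): the state, without advancing time (a new reading comes with each control period).
- camera(name): name is "scene" or "side" or "wrist"; returns (picture, depth): 400x640x3 uint8, red, green, blue; 400x640 float32, m along the optical axis (not along the pixel's ray), 0 where there is no reading.
- camera_params(name): a dict with "mtx" (3x3 intrinsics, pixels), "rvec" (rotation vector, rad) and "tvec" (3), from world to camera coordinates, as OpenCV has them. Camera axes: x right, y down, z forward; pixel columns grow to the right and rows downward; lengths in m; the calibration is good to about 2 mm. A picture is of the moment at which its call begins: read the wrist's pose just before it. camera_params takes no time and is no camera call; for the wrist camera it gives the pose at the moment of the call.
- bot.job_done(): hands the job in; it is judged then, once.
The state is a dict: "time": time; "q": joint angles; "qd": joint speeds; "joint_efforts": joint torques, N m; "ee_pos": TCP position; "tcp_rot": TCP orientation; "wrist_force": force on the tool from outside, world axes, zero at the start; "torque": the same for the moment, N m; "opening": finger opening in m; "grasp_force": force on a finger pad.
Only numpy, scipy, OpenCV 4.12 (cv2) and the standard library are available. Lean on these libraries where they do the work, as an engineer would, in place of code of your own. Each camera call takes 0.05 s, during which the arm holds its last target. There are 200 camera calls.

## Working session

There is one attempt and no reset: what is moved stays moved. The work goes in short steps, Python scripts to look and compute and a tool call to move; the robot and the scene stay as the last step left them, time stands still between calls to the robot, and variables do not carry over. Pictures are saved under pics/ and viewed, at most 10 in all, crops included, and the job is handed in when it is done.

Besides the shell and the picture viewer there is one more tool, called after "Emit:" as name(argument=value, ...), one argument or row to a line, values as JSON. apply_moves: Moves the arm, as the interface text tells. Its arguments: {"type":"object","properties":{"motion":{"type":"array","items":{"type":"object","properties":{"jaw":{"type":"number"},"xyz":{"type":"array","items":{"type":"number"}},"twist":{"type":"number"}}}},"grip_force":{"type":"number"}},"required":["motion"]}

```bash
mkdir -p pics; ls; python3 - <<'E'
from workcell import sensors, camera, camera_params, bot
import cv2,numpy as np
o=sensors.get_obs();print({k:np.round(v,3).tolist() for k,v in o.items()},bot.tcp_to_tips)
ims=[]
for n in ["scene","side"]:
    p,d=camera(n);np.savez(f"{n}0.npz",p=p,d=d);ims.append(p)
    c=camera_params(n);R=cv2.Rodrigues(np.array(c["rvec"]))[0];print(n,np.round(c["mtx"],1).tolist(),(-R.T@np.array(c["tvec"]).ravel()).round(3),R[2].round(3))
    cv2.imwrite(f"pics/{n}0.png",p[:,:,::-1])
E
```

```text
pics
{'time': 0.0, 'q': [0.002, 5.011, 10.033, 95.1, 0.001, 90.0], 'qd': [0.012, 0.089, 0.068, 0.026, 0.044, 0.045], 'joint_efforts': [0.001, -52.039, 46.48, 0.016, 0.0, -0.0], 'ee_pos': [0.55, 0.0, 0.248], 'tcp_rot': [-179.922, -0.001, 90.002], 'wrist_force': [-0.44, 0.883, -0.19], 'torque': [-0.035, -0.008, 0.004], 'grasp_force': 0.0, 'opening': 0.085} 0.017
scene [[400.4, 0.0, 325.2], [0.0, 400.4, 201.1], [0.0, 0.0, 1.0]] [ 0.137 -0.722  0.778] [ 0.372  0.575 -0.729]
side [[480.7, 0.0, 319.4], [0.0, 480.7, 195.6], [0.0, 0.0, 1.0]] [0.175 0.537 0.805] [ 0.302 -0.703 -0.644]
```

View pics/scene0.png

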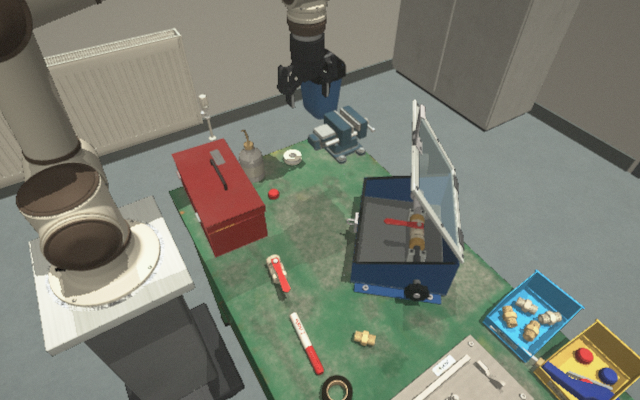

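View pics/side0.png

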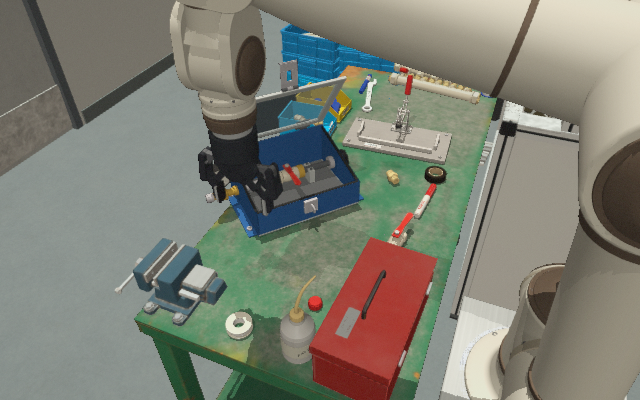

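The scene view shows the box at about (355–460, 180–300). Its red lever, around (385–425, 223), points to the front, so the valve is closed. The lid is up on the right, and the hasp seems to be near (352, 220). In the side view, the hasp plate is near (311, 205). Next I'll measure the box frame.

```bash
cat > h.py <<'E'
import cv2,numpy as np
from workcell import sensors, camera, camera_params, bot
def RT(n):
    c=camera_params(n);return np.array(c["mtx"]),cv2.Rodrigues(np.array(c["rvec"]))[0],np.array(c["tvec"]).ravel()
def cloud(n,d,par=None):
    K,R,t=par or RT(n);v,u=np.mgrid[:400,:640]
    P=np.stack([(u-K[0,2])/K[0,0]*d,(v-K[1,2])/K[1,1]*d,d],-1)
    P=(P-t)@R;P[d<=0]=np.nan;return P
def ray(n,u,v,z,par=None):
    K,R,t=par or RT(n);r=R.T@np.array([(u-K[0,2])/K[0,0],(v-K[1,2])/K[1,1],1]);o=-R.T@t
    return o+r*(z-o[2])/r[2]
def proj(n,P,par=None):
    K,R,t=par or RT(n);q=(K@(R@np.atleast_2d(P).T+t[:,None])).T;return q[:,:2]/q[:,2:]
def hsv(p): return cv2.cvtColor(p,cv2.COLOR_RGB2HSV)
E
python3 - <<'E'
from h import *
p,d=camera("wrist");cv2.imwrite("pics/w0.png",p[:,:,::-1]);np.savez("w0.npz",p=p,d=d)
for n in ["scene","side"]:
    z=np.load(n+"0.npz");p,d=z["p"],z["d"];P=cloud(n,d);H=hsv(p)
    m=(H[...,0]>105)&(H[...,0]<125)&(H[...,1]>120)&np.isfinite(P[...,0])
    m&=(P[...,0]>.3)&(P[...,0]<1)&(abs(P[...,1])<.4)&(P[...,2]>.0)&(P[...,2]<.14)
    # normals
    gx=np.gradient(P,axis=1);gy=np.gradient(P,axis=0);N=np.cross(gx,gy);N/=np.linalg.norm(N,axis=-1,keepdims=True)
    mm=m&(abs(N[...,2])<.15)
    a=np.degrees(np.arctan2(N[...,1],N[...,0]))[mm]%180
    h,e=np.histogram(a,36,(0,180));print(n,m.sum(),mm.sum(),[(int(e[i]),int(h[i])) for i in np.argsort(-h)[:6]])
    Q=P[m];print(np.percentile(Q,[1,50,99],axis=0).round(3).tolist())
    r=((H[...,0]<8)|(H[...,0]>172))&(H[...,1]>150)&(P[...,2]>.055)&(P[...,2]<.09)&(P[...,0]>.45)&(P[...,0]<.9)
    c,l,s,ce=cv2.connectedComponentsWithStats(r.astype(np.uint8))
    for i in range(1,c):
        if s[i,4]>15: print("red",s[i].tolist(),np.nanmean(P[l==i],0).round(3),np.nanmin(P[l==i],0).round(3),np.nanmax(P[l==i],0).round(3))
s=cv2.imread("pics/scene0.png")[90:310,330:480];t=cv2.imread("pics/side0.png")[60:250,190:370]
a=cv2.resize(s,(400,587),interpolation=cv2.INTER_CUBIC);b=cv2.resize(t,(400,422),interpolation=cv2.INTER_CUBIC)
o=np.zeros((587,800,3),np.uint8);o[:,:400]=a;o[:422,400:]=b;cv2.imwrite("pics/crop0.png",o)
E
```

```text
scene 578 262 [(50, 32), (40, 32), (45, 31), (60, 27), (55, 26), (35, 22)]
[[0.447, -0.4, 0.001], [0.484, -0.378, 0.035], [0.703, -0.159, 0.085]]
red [384, 219, 33, 8, 123] [ 0.609 -0.312  0.072] [ 0.579 -0.34   0.068] [ 0.637 -0.286  0.075]
side 2727 1023 [(50, 102), (45, 102), (155, 64), (150, 60), (145, 58), (140, 56)]
[[0.451, -0.398, 0.004], [0.598, -0.27, 0.048], [0.751, -0.146, 0.12]]
red [283, 165, 18, 20, 107] [ 0.61  -0.309  0.074] [ 0.579 -0.341  0.07 ] [ 0.652 -0.28   0.076]
```

View pics/crop0.png

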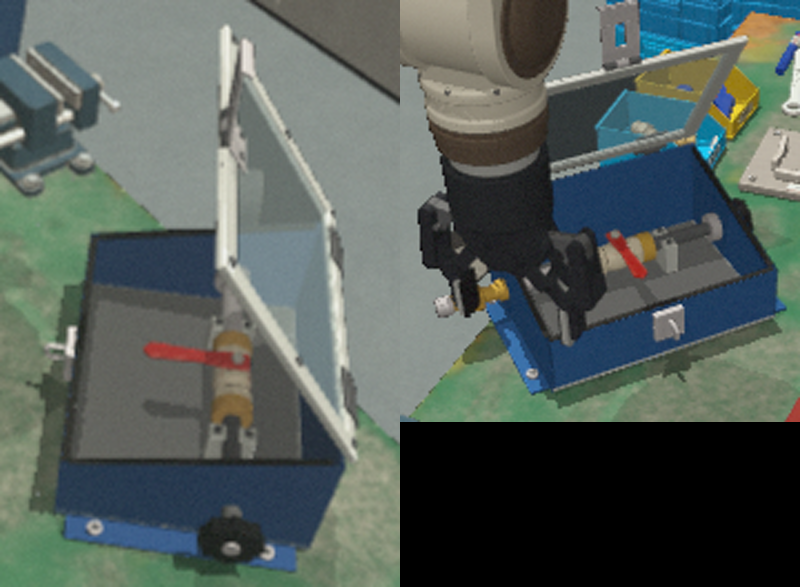

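View pics/w0.png

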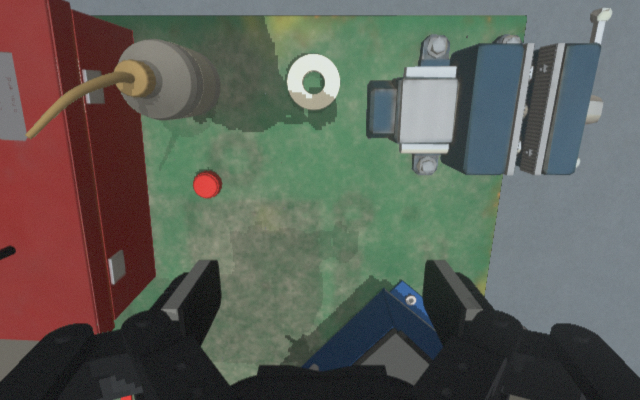

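The crops show the lever pointing to the front, and the lid up and leaning forward. The hasp is up at the lid's top edge (side crop, about (620, 35)). The wrist view shows only the box's left corner, at about (400, 290). Next I'll fit the wall planes and the lid.

```bash
python3 - <<'E'
from h import *
from scipy.optimize import least_squares
def load(n):
    z=np.load(n+"0.npz");return z["p"],z["d"]
rng=np.random.default_rng(0)
def lines(Q,k=5,tol=.0025):
    out=[]
    for _ in range(k):
        if len(Q)<60: break
        best=None
        for _ in range(600):
            a,b=Q[rng.integers(len(Q),size=2)][:,:2]
            t=b-a
            if np.linalg.norm(t)<.04: continue
            n=np.array([-t[1],t[0]])/np.linalg.norm(t);m=abs((Q[:,:2]-a)@n)<tol
            if best is None or m.sum()>best.sum(): best=m
        S=Q[best];c=S.mean(0);u,s,vt=np.linalg.svd(S[:,:2]-c[:2]);t=vt[0]
        pr=(S[:,:2]-c[:2])@t
        out.append((best.sum(),round(np.degrees(np.arctan2(t[1],t[0]))%180,1),c.round(3).tolist(),(c[:2]+t*pr.min()).round(3).tolist(),(c[:2]+t*pr.max()).round(3).tolist(),S[:,2].min().round(3),S[:,2].max().round(3)))
        Q=Q[~best]
    return out
for n in ["scene","side"]:
    p,d=load(n);P=cloud(n,d);H=hsv(p)
    m=(H[...,0]>105)&(H[...,0]<125)&(H[...,1]>110)&np.isfinite(P[...,0])
    m&=(P[...,0]>.4)&(P[...,0]<.95)&(P[...,1]>-.6)&(P[...,1]<-.1)&(P[...,2]>.015)&(P[...,2]<.13)
    for l in lines(P[m]): print(n,*l)
# lid frame: light pixels above z .14
for n in ["scene","side"]:
    p,d=load(n);P=cloud(n,d);H=hsv(p)
    m=(H[...,1]<60)&(H[...,2]>120)&(P[...,2]>.14)&(P[...,2]<.42)&(P[...,0]>.45)&(P[...,0]<.9)&(P[...,1]>-.6)&(P[...,1]<-.12)
    Q=P[m];print(n,"lid",len(Q),Q.min(0).round(3),Q.max(0).round(3),Q[np.argsort(-Q[:,2])[:3]].round(3).tolist()); np.save(n+"lid.npy",Q)
E
```

```text
scene 1482 138.6 [0.538, -0.429, 0.065] [0.448, -0.35] [0.603, -0.487] 0.015 0.123
scene 466 138.7 [0.673, -0.194, 0.047] [0.72, -0.235] [0.629, -0.156] 0.015 0.089
side 1254 48.9 [0.661, -0.416, 0.076] [0.603, -0.483] [0.779, -0.281] 0.015 0.125
side 1270 48.7 [0.537, -0.246, 0.045] [0.448, -0.346] [0.625, -0.145] 0.015 0.077
side 471 138.7 [0.54, -0.425, 0.06] [0.607, -0.484] [0.447, -0.343] 0.015 0.121
side 265 138.7 [0.68, -0.194, 0.051] [0.775, -0.277] [0.623, -0.143] 0.015 0.096
side 226 49.0 [0.652, -0.421, 0.077] [0.604, -0.477] [0.721, -0.342] 0.019 0.126
scene lid 3375 [ 0.51  -0.489  0.14 ] [ 0.781 -0.204  0.378] [[0.606, -0.304, 0.378], [0.602, -0.309, 0.378], [0.596, -0.315, 0.377]]
side lid 622 [ 0.511 -0.466  0.143] [ 0.717 -0.241  0.379] [[0.594, -0.311, 0.379], [0.602, -0.303, 0.379], [0.611, -0.295, 0.378]]
```

```bash
cat >> h.py <<'E'
C=np.array([.6146,-.3166,0]);a=np.radians(-41.25)
B=np.array([[np.cos(a),np.sin(a),0],[-np.sin(a),np.cos(a),0],[0,0,1]])
def box(P): return (np.asarray(P)-C)@B.T*1000
def world(b): return np.asarray(b)/1000@B+C
E
python3 - <<'E'
from h import *
for n in ["scene","side"]:
    Q=box(np.load(n+"lid.npy"));Q=Q[(Q[:,0]>-80)&(Q[:,0]<110)&(abs(Q[:,1])<142)]
    v=Q[:,[0,2]]-[108,125];r=np.hypot(*v.T);el=np.degrees(np.arctan2(v[:,1],-v[:,0]))
    f=r>100
    print(n,len(Q),"elev",np.percentile(el[f],[2,25,50,75,98]).round(1),"r max off-hasp",np.percentile(r[abs(Q[:,1])>40],99.5).round(1),"y range",Q[:,1].min().round(),Q[:,1].max().round())
    h=(abs(Q[:,1])<30)&(r>228);
    if h.any(): print("hasp pts",h.sum(),Q[h].min(0).round(),Q[h].max(0).round(),np.polyfit(Q[h][:,2],Q[h][:,0],1).round(3))
    e=(abs(Q[:,1])>40)&(r>212);print("edge",Q[e].mean(0).round(1),Q[e].min(0).round(),Q[e].max(0).round())
    z=np.load(n+"0.npz");p,d=z["p"],z["d"];P=cloud(n,d);H=hsv(p)
    m=((H[...,0]<8)|(H[...,0]>172))&(H[...,1]>150)&(P[...,2]>.055)&(P[...,2]<.09);X=box(P[m]);X=X[(abs(X[:,0])<70)&(abs(X[:,1])<40)]
    print("lever",len(X),X.min(0).round(),X.max(0).round(),np.median(X[:,2]).round(1),np.polyfit(X[:,0],X[:,1],1).round(3))
    # rim check
T=np.load("w0.npz");P=cloud("wrist",T["d"]);o=sensors.get_obs();print(o["ee_pos"])
for u,v in [(180,300),(205,275),(460,275),(440,265),(220,320),(425,320)]: print((u,v),P[v,u].round(3))
K,R,t=RT("wrist");print("cam",(-R.T@t).round(3),R[2].round(3))
E
```

```text
scene 3375 elev [55.7 56.8 57.1 57.7 64.3] r max off-hasp 226.3 y range -140.0 136.0
hasp pts 106 [-19. -24. 316.] [ -7.  19. 378.] [  0.058 -33.754]
edge [-14.5 -35.6 310.4] [ -20. -138.  301.] [ -7. 133. 316.]
lever 126 [-44.  -8.  68.] [43.  7. 75.] 71.7 [-0.02 -0.62]
side 622 elev [55.  55.5 56.2 59.5 63.6] r max off-hasp 232.4 y range -136.0 80.0
hasp pts 178 [-25. -30. 312.] [-14.  30. 379.] [ 2.7000e-02 -2.7806e+01]
edge [-20.2 -36.8 313.4] [ -26. -134.  309.] [-15.  80. 318.]
lever 107 [-47.  -5.  70.] [45. 11. 76.] 73.6 [2.000e-03 2.758e+00]
[ 5.49828137e-01 -1.28855780e-05  2.47737518e-01]
(180, 300) [0.505 0.011 0.277]
(205, 275) [0.507 0.01  0.26 ]
(460, 275) [0.603 0.007 0.254]
(440, 265) [0.596 0.011 0.253]
(220, 320) [ 0.422 -0.195  0.001]
(425, 320) [ 0.678 -0.191  0.006]
cam [0.55  0.073 0.374] [ 0.    -0.287 -0.958]
```

```bash
python3 - <<'E'
from h import *
A=np.array([.55,0]);S=[]
for n in ["scene","side"]:
    P=cloud(n,np.load(n+"0.npz")["d"]).reshape(-1,3);P=P[np.isfinite(P[:,0])];S.append(P[(np.hypot(*(P[:,:2]-A).T)<.14)&(P[:,2]>.23)&(P[:,2]<.75)])
P=np.vstack(S);P[:,:2]-=A;P[:,2]-=.248;P*=1000
for z in range(-20,480,20):
    Q=P[(P[:,2]>=z)&(P[:,2]<z+20)]
    if len(Q)>5: print(z,len(Q),"x",Q[:,0].min().round(),Q[:,0].max().round(),"y",Q[:,1].min().round(),Q[:,1].max().round())
E
```

```text
-20 27 x -49.0 51.0 y -12.0 12.0
0 301 x -57.0 58.0 y -15.0 15.0
20 323 x -60.0 63.0 y -16.0 15.0
40 814 x -75.0 74.0 y -20.0 19.0
60 1038 x -73.0 73.0 y -22.0 21.0
80 1326 x -71.0 70.0 y -24.0 23.0
100 526 x -67.0 66.0 y -39.0 42.0
120 816 x -39.0 29.0 y -42.0 40.0
140 1080 x -38.0 37.0 y -40.0 41.0
160 635 x -39.0 30.0 y -42.0 42.0
180 957 x -41.0 37.0 y -44.0 44.0
200 1038 x -41.0 37.0 y -45.0 44.0
220 1188 x -50.0 45.0 y -45.0 46.0
240 886 x -56.0 46.0 y -45.0 50.0
260 1266 x -56.0 46.0 y -45.0 51.0
280 1566 x -56.0 45.0 y -45.0 51.0
300 1347 x -51.0 46.0 y -42.0 49.0
320 1510 x -46.0 47.0 y -40.0 47.0
340 901 x -135.0 47.0 y -23.0 53.0
360 1055 x -132.0 19.0 y 27.0 55.0
380 18 x -130.0 -116.0 y 51.0 55.0
```

Emit:
apply_moves(
  motion=[
    {"xyz": [-50, -22, 0], "twist": 0.17, "jaw": 1},
    {"xyz": [-100, -46, 0], "twist": 0.34, "jaw": 1},
    {"xyz": [-155, -71, 0], "twist": 0.51, "jaw": 1},
    {"xyz": [-205, -94, 0], "twist": 0.68, "jaw": 1},
    {"xyz": [-214, -98, 0], "twist": 0.72, "jaw": 1},
  ],
)

```text
time: 0.78
ee_pos: [0.4506, -0.2163, 0.2482]
tcp_rot: [-180.0, 0.0, 48.4]
wrist_force: [0.3, 1.4, 0.6]
opening: 0.0853
grasp_force: 0.0
```

```bash
cat > s.py <<'E'
from h import *
o=sensors.get_obs();print(round(o["time"],2),"box",box(o["ee_pos"]).round(1),"rot",np.round(o["tcp_rot"],2),"F(box)",(B@np.array(o["wrist_force"])).round(1),round(o["opening"],3),np.round(o["q"],0))
E
python3 s.py
```

```text
0.78 box [-189.4  -32.8  248.2] rot [-1.800e+02  2.000e-02  4.838e+01] F(box) [-0.7  1.3  0.6] 0.085 [-26.  -2.   3.  95.  -0. 106.]
```

Emit:
apply_moves(
  motion=[
    {"xyz": [0, 0, 55], "jaw": 1},
    {"xyz": [0, 0, 110], "jaw": 1},
    {"xyz": [2, 0, 150], "jaw": 1},
    {"xyz": [2, 50, 153], "jaw": 1},
    {"xyz": [2, 80, 153], "jaw": 1},
  ],
)

```text
validation failed for argument at $.mo...
```

```bash
python3 - <<'E'
import runpy;runpy.run_path("s.py")
from h import *
p,d=camera("scene");np.savez("scene1.npz",p=p,d=d);cv2.imwrite("pics/a1.png",cv2.resize(p[100:320,300:500][:,:,::-1],(545,600),interpolation=cv2.INTER_CUBIC))
p,d=camera("side");np.savez("side1.npz",p=p,d=d)
E
```

```text
0.78 box [-189.4  -32.8  248.2] rot [-1.800e+02  2.000e-02  4.838e+01] F(box) [-0.7  1.3  0.6] 0.085 [-26.  -2.   3.  95.  -0. 106.]
```

View pics/a1.png

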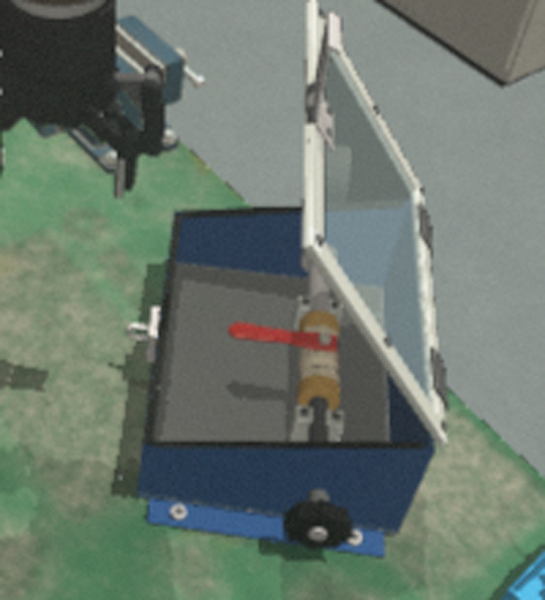

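The move was refused, probably because the rows need all their fields. The picture shows the tool still raised in front of the box, with the lever and lid unchanged. The staple is at crop (145, 328).

Emit:
apply_moves(
  motion=[
    {"xyz": [0, 0, 55], "twist": 0, "jaw": 1},
    {"xyz": [0, 0, 110], "twist": 0, "jaw": 1},
    {"xyz": [2, 0, 150], "twist": 0, "jaw": 1},
    {"xyz": [2, 50, 153], "twist": 0, "jaw": 1},
    {"xyz": [2, 80, 153], "twist": 0, "jaw": 1},
  ],
)

```text
time: 1.5
ee_pos: [0.5147, -0.2641, 0.0937]
tcp_rot: [-179.9, 0.0, 49.0]
wrist_force: [-0.5, -0.6, 0.6]
opening: 0.0854
grasp_force: 0.0
```

```bash
python3 - <<'E'
import runpy;runpy.run_path("s.py")
from h import *
o=sensors.get_obs();e=box(o["ee_pos"])
S=[]
for n in ["scene","side"]:
    p,d=camera(n);np.savez(n+"1.npz",p=p,d=d);P=box(cloud(n,d).reshape(-1,3));c=p.reshape(-1,3).max(1);S.append(P[np.isfinite(P[:,0])&(c<90)]-e)
P=np.vstack(S);P=P[(abs(P[:,0])<80)&(abs(P[:,1])<30)&(abs(P[:,0])>35)]
for z in range(-20,30,4):
    for s in (1,-1):
        Q=P[(P[:,2]>=z)&(P[:,2]<z+4)&(P[:,0]*s>0)]
        if len(Q)>3: print(z,s,len(Q),np.percentile(Q[:,0],[2,98]).round(),np.percentile(Q[:,1],[2,98]).round())
E
```

```text
1.5 box [-109.7  -26.4   93.7] rot [-1.7989e+02  1.0000e-02  4.8970e+01] F(box) [-0.  -0.8  0.6] 0.085 [-27.   9.  -3.  78.   0. 104.]
-4 1 7 [44. 49.] [-3. 10.]
0 1 13 [44. 55.] [-10.  11.]
4 1 18 [44. 57.] [-9. 12.]
4 -1 10 [-53. -42.] [-11.  13.]
8 1 12 [44. 57.] [-10.  13.]
8 -1 16 [-54. -42.] [-11.  11.]
12 1 18 [43. 54.] [-9. 13.]
12 -1 13 [-54. -41.] [-10.  12.]
16 1 21 [43. 58.] [-10.  12.]
16 -1 16 [-57. -42.] [-10.  11.]
20 1 20 [43. 56.] [-11.  12.]
20 -1 17 [-55. -42.] [-10.   8.]
24 1 15 [43. 57.] [-10.  13.]
24 -1 14 [-56. -41.] [-11.  13.]
28 1 14 [44. 56.] [-12.  13.]
28 -1 13 [-56. -40.] [-10.  12.]
```

Emit:
apply_moves(
  motion=[
    {"xyz": [-3, 20, 0], "twist": 0, "jaw": 1},
    {"xyz": [-3, 32, 8], "twist": 0, "jaw": 1},
    {"xyz": [-3, 32, 24], "twist": 0, "jaw": 1},
    {"xyz": [6, 32, 24], "twist": 0, "jaw": 1},
    {"xyz": [18, 32, 24], "twist": 0, "jaw": 1},
  ],
)

```text
time: 2.22
ee_pos: [0.5493, -0.2719, 0.0712]
tcp_rot: [-180.0, 0.0, 48.7]
wrist_force: [-0.6, -0.9, -0.8]
opening: 0.0857
grasp_force: 0.5
```

Emit:
apply_moves(
  motion=[
    {"xyz": [8, 0, 0], "twist": 0, "jaw": 1},
    {"xyz": [16, 0, 0], "twist": 0, "jaw": 1},
    {"xyz": [24, 0, 0], "twist": 0, "jaw": 1},
    {"xyz": [32, 0, 0], "twist": 0, "jaw": 1},
    {"xyz": [36, 0, 0], "twist": 0, "jaw": 1},
  ],
)

```text
time: 2.85
ee_pos: [0.5735, -0.2453, 0.0713]
tcp_rot: [-180.0, -0.0, 48.8]
wrist_force: [-0.3, -1.5, 0.4]
opening: 0.0851
grasp_force: 0.2
```

```bash
cat > lev.py <<'E'
from h import *
import runpy;runpy.run_path("s.py")
for n in ["scene","side"]:
    p,d=camera(n);P=box(cloud(n,d));H=hsv(p)
    m=((H[...,0]<8)|(H[...,0]>172))&(H[...,1]>150)&(P[...,2]>58)&(P[...,2]<88)&(abs(P[...,0])<75)&(abs(P[...,1])<90)
    v,u=np.nonzero(m);K=RT(n)
    X=np.array([box(ray(n,a,b,.072,K)) for a,b in zip(u,v)])
    if len(X)<10: print(n,len(X));continue
    X=X[:,:2];far=X[np.hypot(X[:,0]-35,X[:,1])>35]
    c=far.mean(0)-[35,0];w=np.linalg.svd(X-X.mean(0))[2][0]
    if w@c<0:w=-w
    print(n,len(X),"far dir",np.degrees(np.arctan2(-c[0],c[1])).round(1),"axis",np.degrees(np.arctan2(-w[0],w[1])).round(1),"ext",X.min(0).round(),X.max(0).round())
E
python3 lev.py
```

```text
2.85 box [-77.9  26.5  71.3] rot [-180.     -0.     48.77] F(box) [ 0.8 -1.4  0.4] 0.085 [-23.  15.   2.  77.   0. 108.]
scene 100 far dir 52.4 axis 50.2 ext [-18. -11.] [43. 47.]
side 44 far dir 50.3 axis 58.1 ext [-30.  27.] [ 7. 53.]
```

Emit:
apply_moves(
  motion=[
    {"xyz": [4, 0, 0], "twist": 0, "jaw": 1},
    {"xyz": [8, 0, 0], "twist": 0, "jaw": 1},
    {"xyz": [9, 0, 0], "twist": 0, "jaw": 1},
    {"xyz": [9, 0, 0], "twist": 0, "jaw": 1},
  ],
)

```text
time: 3.45
ee_pos: [0.5791, -0.2389, 0.0713]
tcp_rot: [-180.0, -0.0, 48.8]
wrist_force: [-0.1, 0.5, 0.3]
opening: 0.0852
grasp_force: 0.0
```

```bash
python3 lev.py
```

```text
3.45 box [-77.9  35.   71.3] rot [-180.     -0.     48.75] F(box) [-0.4  0.3  0.3] 0.085 [-22.  16.   3.  77.   0. 109.]
scene 107 far dir 47.6 axis 45.6 ext [-18. -10.] [43. 53.]
side 31 far dir 45.5 axis 58.6 ext [-26.  37.] [ 3. 58.]
```

Emit:
apply_moves(
  motion=[
    {"xyz": [-12, -6, 0], "twist": 0, "jaw": 1},
    {"xyz": [-25, -15, 0], "twist": 0, "jaw": 1},
    {"xyz": [-25, -15, -24], "twist": 0, "jaw": 1},
    {"xyz": [-25, -70, -26], "twist": 0, "jaw": 1},
    {"xyz": [-25, -110, -26], "twist": 0, "jaw": 1},
  ],
)

```text
time: 4.18
ee_pos: [0.4778, -0.1848, 0.0973]
tcp_rot: [-180.0, -0.0, 48.7]
wrist_force: [0.8, 0.2, 0.7]
opening: 0.0855
grasp_force: 0.0
```

```bash
python3 lev.py
```

```text
4.17 box [-189.7    8.9   97.3] rot [-179.99   -0.     48.69] F(box) [0.5 0.7 0.7] 0.086 [-21.  -0. -12.  78.   0. 110.]
scene 113 far dir 47.8 axis 46.7 ext [-23. -10.] [43. 54.]
side 104 far dir 46.5 axis 46.5 ext [-28.  -7.] [39. 56.]
```

Emit:
apply_moves(
  motion=[
    {"xyz": [0, 0, -60], "twist": 0, "jaw": 1},
    {"xyz": [0, 0, -120], "twist": 0, "jaw": 1},
    {"xyz": [0, 0, -180], "twist": 0, "jaw": 0},
    {"xyz": [0, 20, -230], "twist": 0, "jaw": -1},
    {"xyz": [0, 30, -230], "twist": 0, "jaw": -1},
  ],
)

```text
time: 4.9
ee_pos: [0.5033, -0.2064, 0.3316]
tcp_rot: [179.6, -0.1, 48.7]
wrist_force: [0.3, -0.3, -1.0]
opening: 0.0324
grasp_force: 0.0
```

```bash
python3 - <<'E'
import runpy;runpy.run_path("s.py")
from h import *
K=RT("wrist");p,d=camera("wrist");cv2.imwrite("pics/w2.png",p[:,:,::-1])
H=hsv(p);P=box(cloud("wrist",d,K))
m=((H[...,0]<8)|(H[...,0]>172))&(H[...,1]>150)&(P[...,2]>58)&(P[...,2]<88)&(abs(P[...,0])<75)&(abs(P[...,1])<90)
v,u=np.nonzero(m);X=np.array([box(ray("wrist",a,b,.072,K)) for a,b in zip(u,v)])[:,:2]
r=np.hypot(X[:,0]-35,X[:,1]);f=X[(r>30)&(r<75)];c=f.mean(0);w=np.linalg.svd(f-c)[2][0]
print(len(X),"axis",np.degrees(np.arctan2(-w[0],w[1])),"from spindle",np.degrees(np.arctan2(35-c[0],c[1])),X.min(0),X.max(0),np.median(P[m][:,2]),r.max())
E
```

```text
4.9 box [-156.4    9.5  331.6] rot [ 1.7961e+02 -1.3000e-01  4.8710e+01] F(box) [ 0.4 -0.  -1. ] 0.032 [-22.   7.  21. 104.  -0. 109.]
870 axis -133.04486552157852 from spindle 47.89756772023555 [-26.07363311 -11.37603211] [45.27264113 55.11536186] 72.24556075202256 80.40650818729726
```

View pics/w2.png

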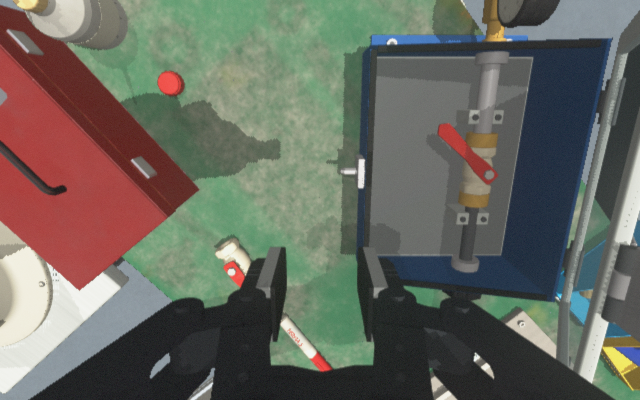

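The wrist view shows the lever pointing front-left at about 47° (tip at (442, 130), hub at (488, 175)). That is close enough to half open. The lid is at the right edge of the picture. Next I'll put the shut fingers behind the lid's front edge, beside the hasp.

Emit:
apply_moves(
  motion=[
    {"xyz": [-50, 0, -20], "twist": 0, "jaw": -1},
    {"xyz": [-80, 40, -22], "twist": 0, "jaw": -1},
    {"xyz": [-80, 95, -22], "twist": 0, "jaw": -1},
    {"xyz": [-80, 150, -22], "twist": 0, "jaw": -1},
    {"xyz": [-80, 178, -22], "twist": 0, "jaw": -1},
  ],
)

```text
time: 5.58
ee_pos: [0.584, -0.3842, 0.3467]
tcp_rot: [-179.8, 0.0, 48.7]
wrist_force: [0.5, 0.4, 0.2]
opening: -0.0002
grasp_force: 0.0
```

```bash
python3 - <<'E'
import runpy;runpy.run_path("s.py")
from h import *
p,d=camera("scene");q,e=camera("side")
a=cv2.resize(p[20:270,330:500],(400,588));b=cv2.resize(q[0:260,190:370],(400,578))
o=np.zeros((588,800,3),np.uint8);o[:,:400]=a;o[:578,400:]=b;cv2.imwrite("pics/lid1.png",o[:,:,::-1])
E
```

```text
5.58 box [ 21.6 -71.  346.7] rot [-1.7983e+02  3.0000e-02  4.8700e+01] F(box) [0.1 0.6 0.2] -0.0 [-33.  37.  63. 116.  -0.  98.]
```

View pics/lid1.png

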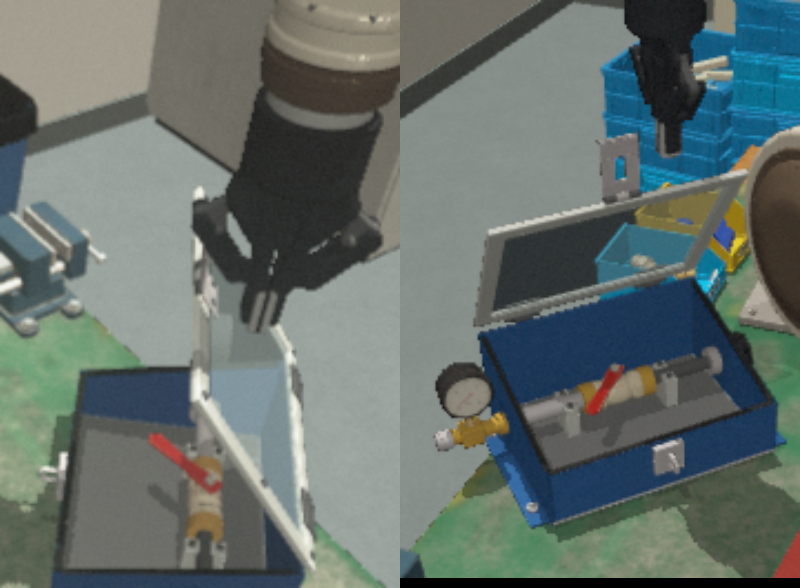

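The shut fingers are behind the lid's front edge (scene crop, about (262, 315)). The hasp is up at side crop (620, 165), and the lever is half open. Now I'll swing the lid down along its arc.

Emit:
apply_moves(
  motion=[
    {"xyz": [0, 0, 15], "twist": 0, "jaw": -1},
    {"xyz": [0, 0, 30], "twist": 0, "jaw": -1},
    {"xyz": [0, -10, 30], "twist": 0, "jaw": -1},
    {"xyz": [0, -22, 32], "twist": 0, "jaw": -1},
    {"xyz": [0, -34, 38], "twist": 0, "jaw": -1},
  ],
)

```text
time: 6.3
ee_pos: [0.5566, -0.3595, 0.3111]
tcp_rot: [180.0, 0.0, 48.7]
wrist_force: [1.6, 0.2, -0.4]
opening: 0.0003
grasp_force: 0.6
```

```bash
cat > lid.py <<'E'
import runpy;runpy.run_path("s.py")
from h import *
for n in ["scene","side"]:
    p,d=camera(n);P=box(cloud(n,d).reshape(-1,3));H=hsv(p).reshape(-1,3)
    Q=P[(H[:,1]<60)&(H[:,2]>120)];Q=Q[(Q[:,0]<100)&(Q[:,0]>-130)&(Q[:,2]>70)&(Q[:,2]<345)&(abs(Q[:,1])<140)&(abs(Q[:,1])>110)]
    v=Q[:,[0,2]]-[108,125];r=np.hypot(*v.T);el=np.degrees(np.arctan2(v[:,1],-v[:,0]));f=(r>80)&(r<230)
    if f.sum()>10: print(n,f.sum(),"lid elev",np.percentile(el[f],[5,25,50,75,95]).round(1))
E
python3 lid.py
```

```text
6.3 box [-15.3 -70.5 311.1] rot [179.99   0.    48.74] F(box) [ 1.1  1.2 -0.4] 0.0 [-33.  25.  41. 106.  -0.  98.]
scene 597 lid elev [51.6 52.6 53.  53.8 55.3]
side 76 lid elev [50.2 50.5 50.9 51.3 51.9]
```

Emit:
apply_moves(
  motion=[
    {"xyz": [0, -17, 19], "twist": 0, "jaw": -1},
    {"xyz": [0, -37, 40], "twist": 0, "jaw": -1},
    {"xyz": [0, -51, 62], "twist": 0, "jaw": -1},
    {"xyz": [0, -65, 89], "twist": 0, "jaw": -1},
    {"xyz": [0, -76, 113], "twist": 0, "jaw": -1},
  ],
)

```text
time: 7.02
ee_pos: [0.4997, -0.3094, 0.1972]
tcp_rot: [-180.0, 0.0, 48.7]
wrist_force: [0.2, -0.0, -0.1]
opening: -0.0001
grasp_force: 0.2
```

```bash
python3 lid.py
```

```text
7.03 box [-91.1 -70.4 197.2] rot [-1.7998e+02  1.0000e-02  4.8740e+01] F(box) [ 0.2  0.1 -0.1] -0.0 [-32.   9.   9.  90.  -0.  99.]
scene 1037 lid elev [14.6 15.2 15.7 16.5 17.9]
side 574 lid elev [11.7 12.7 13.1 13.8 15.2]
```

Emit:
apply_moves(
  motion=[
    {"xyz": [0, -5, 30], "twist": 0, "jaw": -1},
    {"xyz": [0, -10, 56], "twist": 0, "jaw": -1},
    {"xyz": [0, -15, 75], "twist": 0, "jaw": -1},
    {"xyz": [0, -17, 86], "twist": 0, "jaw": -1},
    {"xyz": [0, -17, 89], "twist": 0, "jaw": -1},
  ],
)

```text
time: 7.75
ee_pos: [0.4881, -0.299, 0.1095]
tcp_rot: [180.0, -0.0, 48.7]
wrist_force: [-0.1, -0.4, 0.3]
opening: 0.0
grasp_force: 0.0
```

```bash
python3 lid.py
```

```text
7.75 box [-106.7  -70.1  109.5] rot [179.99  -0.    48.75] F(box) [ 0.2 -0.4  0.3] 0.0 [-31.   8.  -2.  80.   0. 100.]
scene 1046 lid elev [-11.6 -11.1 -10.5  -9.7  -8.5]
side 753 lid elev [-11.4 -10.7 -10.2  -9.3  -7.3]
```

Emit:
apply_moves(
  motion=[
    {"xyz": [0, 0, 3], "twist": 0, "jaw": -1},
    {"xyz": [0, 0, 5], "twist": 0, "jaw": -1},
    {"xyz": [0, 0, 7], "twist": 0, "jaw": -1},
    {"xyz": [0, 0, 7], "twist": 0, "jaw": -1},
  ],
)

```text
time: 8.35
ee_pos: [0.488, -0.2988, 0.1021]
tcp_rot: [-180.0, 0.0, 48.7]
wrist_force: [-0.2, -0.7, 0.1]
opening: 0.0001
grasp_force: 0.0
```

```bash
python3 lid.py
```

```text
8.35 box [-107.   -70.1  102.1] rot [-179.98    0.     48.75] F(box) [ 0.4 -0.7  0.1] 0.0 [-31.   8.  -3.  79.  -0. 100.]
scene 1039 lid elev [-11.6 -11.  -10.5  -9.8  -8.5]
side 738 lid elev [-11.4 -10.7 -10.1  -9.2  -7.4]
```

Emit:
apply_moves(
  motion=[
    {"xyz": [0, 0, 2], "twist": 0, "jaw": -1},
    {"xyz": [0, 0, 4], "twist": 0, "jaw": -1},
    {"xyz": [0, 0, 4], "twist": 0, "jaw": -1},
  ],
)

```text
time: 8.82
ee_pos: [0.4884, -0.2991, 0.1011]
tcp_rot: [179.8, -0.0, 48.7]
wrist_force: [-5.9, 3.6, 19.7]
opening: -0.0001
grasp_force: 9.7
```

```bash
python3 s.py; python3 - <<'E'
from h import *
for n in ["scene","side"]:
    p,d=camera(n);np.savez(n+"2.npz",p=p,d=d);P=box(cloud(n,d).reshape(-1,3));H=hsv(p).reshape(-1,3)
    Q=P[(H[:,1]<60)&(H[:,2]>120)];Q=Q[(abs(Q[:,1])<140)&(abs(Q[:,1])>50)&(Q[:,2]>65)&(Q[:,2]<150)&(Q[:,0]>-125)&(Q[:,0]<100)]
    e=Q[(Q[:,0]<-95)];b=Q[abs(Q[:,0])<60];print(n,"front",len(e),np.percentile(e[:,2],[5,50,95]).round(1),np.percentile(e[:,0],[1,50]).round(1),"side bars fit z=a x+b",np.polyfit(b[:,0],b[:,2],1).round(3))
    h=P[(H[:,1]<70)&(H[:,2]>90)];h=h[(abs(h[:,1])<22)&(h[:,0]<-112)&(h[:,0]>-190)&(h[:,2]>25)&(h[:,2]<170)]
    print("hasp",len(h),h.min(0).round(),h.max(0).round())
p=np.load("scene2.npz")["p"];q=np.load("side2.npz")["p"]
a=cv2.resize(p[130:310,320:500],(400,400));b=cv2.resize(q[100:260,190:370],(400,356))
o=np.zeros((400,800,3),np.uint8);o[:,:400]=a;o[:356,400:]=b;cv2.imwrite("pics/shut.png",o[:,:,::-1])
E
```

```text
8.82 box [-106.4  -70.   101.1] rot [ 1.7983e+02 -3.0000e-02  4.8750e+01] F(box) [-6.8 -1.1 19.7] -0.0 [-31.   8.  -3.  79.  -0. 100.]
scene front 188 [80.7 83.5 86.4] [-112.3 -103.4] side bars fit z=a x+b [  0.228 105.364]
hasp 19 [-170.    5.  101.] [-158.   21.  111.]
side front 483 [79.8 84.7 88.4] [-116.3 -107.1] side bars fit z=a x+b [  0.23  107.579]
hasp 302 [-175.  -22.   36.] [-112.   22.  113.]
```

View pics/shut.png

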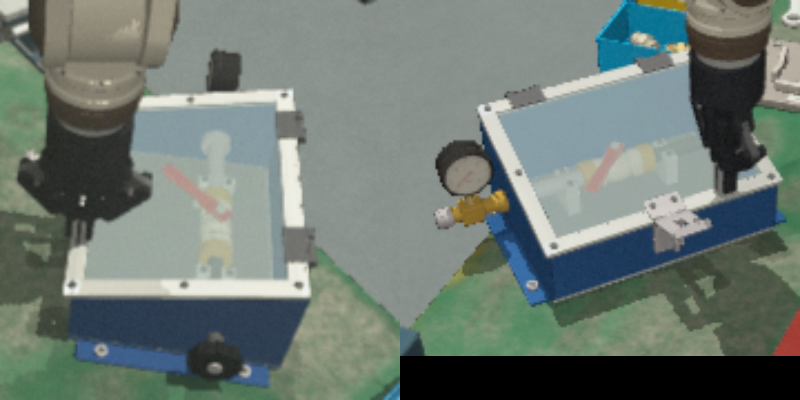

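The lid is fully shut. It takes 20 N of contact force and its slope is 0.229, which matches the rim. The lever is still half open under the pane. The hasp sticks out front and up at side crop (680, 220). Next I'll lift off and turn the gripper 90° so the knuckles stay clear of the lid.

Emit:
apply_moves(
  motion=[
    {"xyz": [0, 0, -30], "twist": 0, "jaw": -1},
    {"xyz": [0, -20, -55], "twist": -0.15, "jaw": -1},
    {"xyz": [20, -40, -60], "twist": -0.32, "jaw": -1},
    {"xyz": [40, -60, -60], "twist": -0.5, "jaw": -1},
    {"xyz": [53, -60, -60], "twist": -0.68, "jaw": -1},
  ],
)

```text
time: 9.55
ee_pos: [0.4777, -0.2183, 0.1588]
tcp_rot: [180.0, 0.0, 88.1]
wrist_force: [1.3, -0.9, -0.1]
opening: 0.0003
grasp_force: 0.0
```

Emit:
apply_moves(
  motion=[
    {"xyz": [0, 0, 0], "twist": -0.18, "jaw": -1},
    {"xyz": [0, 0, 0], "twist": -0.36, "jaw": -1},
    {"xyz": [0, 0, 0], "twist": -0.54, "jaw": -1},
    {"xyz": [0, 0, 0], "twist": -0.72, "jaw": -1},
    {"xyz": [0, 0, 0], "twist": -0.89, "jaw": -1},
  ],
)

```text
time: 10.18
ee_pos: [0.4779, -0.2194, 0.1583]
tcp_rot: [180.0, 0.0, 139.0]
wrist_force: [-0.4, 0.2, -0.4]
opening: -0.0002
grasp_force: 0.0
```

```bash
python3 s.py; python3 - <<'E'
from h import *
e=box(sensors.get_obs()["ee_pos"])
p,d=camera("side");P=box(cloud("side",d).reshape(-1,3));H=hsv(p).reshape(-1,3)
h=P[(H[:,1]<70)&(H[:,2]>90)];h=h[(abs(h[:,1])<30)&(h[:,0]<-112)&(h[:,0]>-190)&(h[:,2]>25)&(h[:,2]<125)]
for lo,hi in [(30,70),(70,90),(90,125)]:
    q=h[(h[:,2]>=lo)&(h[:,2]<hi)]
    if len(q): print(lo,len(q),q.min(0).round(),q.max(0).round())
f=P-e
for z in (-16,-10,0,10):
    for n in ["side"]:
        q=f[(f[:,2]>z)&(f[:,2]<z+6)&(abs(f[:,0])<30)&(abs(f[:,1])<30)]
        if len(q):print("finger",z,q[:,:2].min(0).round(),q[:,:2].max(0).round())
E
```

```text
10.18 box [-166.9  -17.1  158.3] rot [1.8000e+02 1.0000e-02 1.3903e+02] F(box) [-0.4 -0.1 -0.4] -0.0 [-25.   1.  -4.  85.  -0.  16.]
30 83 [-135.  -15.   37.] [-112.   19.   70.]
70 69 [-132.  -30.   71.] [-112.   27.   90.]
90 158 [-175.  -19.   90.] [-121.   22.  114.]
finger -16 [-12.  -4.] [-5.  9.]
finger -10 [-12. -10.] [ 1. 15.]
finger 0 [-15. -10.] [ 6. 16.]
finger 10 [-14. -11.] [ 6. 16.]
```

Emit:
apply_moves(
  motion=[
    {"xyz": [0, -5, 25], "twist": 0, "jaw": -1},
    {"xyz": [0, -5, 43], "twist": 0, "jaw": -1},
    {"xyz": [0, -5, 60], "twist": 0, "jaw": -1},
    {"xyz": [0, -5, 78], "twist": 0, "jaw": -1},
    {"xyz": [0, -5, 94], "twist": 0, "jaw": -1},
  ],
)

```text
time: 10.85
ee_pos: [0.4748, -0.2232, 0.0633]
tcp_rot: [180.0, 0.0, 138.7]
wrist_force: [1.5, -1.3, 1.8]
opening: -0.0002
grasp_force: 1.2
```

```bash
cat > hasp.py <<'E'
import runpy;runpy.run_path("s.py")
from h import *
p,d=camera("side");P=box(cloud("side",d).reshape(-1,3));H=hsv(p).reshape(-1,3)
h=P[(H[:,1]<70)&(H[:,2]>90)];h=h[(abs(h[:,1])<30)&(h[:,0]<-108)&(h[:,0]>-190)&(h[:,2]>10)&(h[:,2]<125)]
for lo in range(10,125,10):
    q=h[(h[:,2]>=lo)&(h[:,2]<lo+10)]
    if len(q)>2: print(lo,len(q),q.min(0).round(),np.median(q,0).round(),q.max(0).round())
E
python3 hasp.py
```

```text
10.85 box [-166.7  -22.    63.3] rot [1.8000e+02 3.0000e-02 1.3869e+02] F(box) [2.  0.  1.8] -0.0 [-25.   2. -14.  74.  -0.  16.]
30 9 [-158.  -14.   34.] [-112.   14.   39.] [-111.   18.   40.]
40 86 [-163.  -12.   41.] [-154.    5.   46.] [-111.   22.   50.]
50 93 [-178.  -28.   50.] [-145.    7.   54.] [-108.   22.   60.]
60 55 [-179.  -25.   60.] [-137.   12.   64.] [-109.   22.   69.]
70 57 [-181.  -26.   71.] [-129.   10.   75.] [-112.   26.   80.]
80 40 [-179.  -26.   80.] [-119.  -10.   83.] [-108.   30.   88.]
```

Emit:
apply_moves(
  motion=[
    {"xyz": [-8, 0, 5], "twist": 0, "jaw": -1},
    {"xyz": [-16, 0, 10], "twist": 0, "jaw": -1},
    {"xyz": [-24, 0, 11], "twist": 0, "jaw": -1},
    {"xyz": [-31, 0, 11], "twist": 0, "jaw": -1},
    {"xyz": [-34, 0, 11], "twist": 0, "jaw": -1},
  ],
)

```text
time: 11.52
ee_pos: [0.5005, -0.246, 0.0533]
tcp_rot: [-180.0, 0.0, 138.7]
wrist_force: [-0.4, 0.6, -1.1]
opening: 0.0003
grasp_force: 0.5
```

```bash
python3 hasp.py
```

```text
11.53 box [-132.4  -22.1   53.3] rot [-180.      0.    138.69] F(box) [-0.6  0.2 -1.1] 0.0 [-26.   7. -10.  74.  -0.  15.]
20 48 [-131.  -18.   24.] [-123.    2.   28.] [-117.   22.   30.]
30 43 [-139.  -14.   30.] [-122.    5.   34.] [-115.   21.   40.]
40 48 [-145.  -26.   40.] [-122.    3.   45.] [-110.   21.   50.]
50 54 [-146.  -25.   50.] [-122.    3.   55.] [-109.   21.   60.]
60 45 [-146.  -27.   60.] [-122.    4.   64.] [-109.   20.   70.]
70 28 [-146.  -25.   70.] [-120.   14.   75.] [-111.   27.   79.]
80 20 [-118.   -8.   80.] [-112.   23.   85.] [-108.   30.   88.]
```

Nearly flat. I'll press in until contact.

Emit:
apply_moves(
  motion=[
    {"xyz": [-2, 0, 0], "twist": 0, "jaw": -1},
    {"xyz": [-4, 0, 0], "twist": 0, "jaw": -1},
    {"xyz": [-4, 0, 0], "twist": 0, "jaw": -1},
  ],
)

```text
time: 11.95
ee_pos: [0.5014, -0.2467, 0.0528]
tcp_rot: [-180.0, -0.3, 138.7]
wrist_force: [-9.5, 8.1, 2.1]
opening: 0.0
grasp_force: 0.0
```

```bash
python3 hasp.py
```

```text
11.95 box [-131.2  -22.1   52.8] rot [-179.99   -0.28  138.74] F(box) [-12.5  -0.2   2.1] 0.0 [-26.   7.  -9.  74.   0.  15.]
20 51 [-127.  -16.   22.] [-121.    3.   27.] [-116.   21.   30.]
30 36 [-139.  -14.   30.] [-119.    7.   35.] [-116.   21.   40.]
40 43 [-144.  -26.   40.] [-120.    3.   46.] [-112.   21.   49.]
50 48 [-146.  -27.   50.] [-121.    3.   54.] [-109.   20.   60.]
60 46 [-144.  -27.   60.] [-124.    3.   63.] [-115.   20.   70.]
70 26 [-143.  -27.   70.] [-119.   16.   75.] [-113.   29.   80.]
80 21 [-117.   -9.   80.] [-111.   21.   85.] [-108.   29.   89.]
```

Emit:
apply_moves(
  motion=[
    {"xyz": [20, 0, 0], "twist": 0, "jaw": -1},
    {"xyz": [50, 0, 0], "twist": 0, "jaw": -1},
    {"xyz": [70, 0, -40], "twist": 0, "jaw": -1},
    {"xyz": [90, 0, -90], "twist": 0, "jaw": -1},
    {"xyz": [90, 0, -120], "twist": 0, "jaw": -1},
  ],
)

```text
time: 12.62
ee_pos: [0.4353, -0.1884, 0.1764]
tcp_rot: [179.9, 0.2, 138.7]
wrist_force: [0.0, 0.9, -0.6]
opening: 0.0
grasp_force: 0.0
```

```bash
python3 hasp.py; python3 - <<'E'
from h import *
p=camera("scene")[0];q=camera("side")[0];np.savez("f.npz",p=p,q=q)
a=cv2.resize(p[130:310,320:500],(400,400));b=cv2.resize(q[100:260,190:370],(400,356))
o=np.zeros((400,800,3),np.uint8);o[:,:400]=a;o[:356,400:]=b;cv2.imwrite("pics/fin.png",o[:,:,::-1])
E
```

```text
12.62 box [-219.3  -21.8  176.4] rot [179.94   0.2  138.73] F(box) [-0.5  0.7 -0.6] 0.0 [-23.  -6.  -9.  87.  -0.  18.]
20 49 [-127.  -19.   23.] [-120.    3.   27.] [-115.   21.   30.]
30 44 [-122.  -18.   30.] [-119.    2.   34.] [-115.   21.   40.]
40 47 [-133.  -16.   40.] [-119.    4.   46.] [-113.   21.   50.]
50 49 [-134.  -18.   50.] [-119.    3.   56.] [-109.   21.   60.]
60 55 [-133.  -18.   60.] [-119.    2.   66.] [-115.   21.   70.]
70 58 [-122.  -30.   70.] [-118.    1.   75.] [-110.   27.   80.]
80 88 [-121.  -29.   80.] [-114.    2.   86.] [-108.   30.   90.]
```

View pics/fin.png

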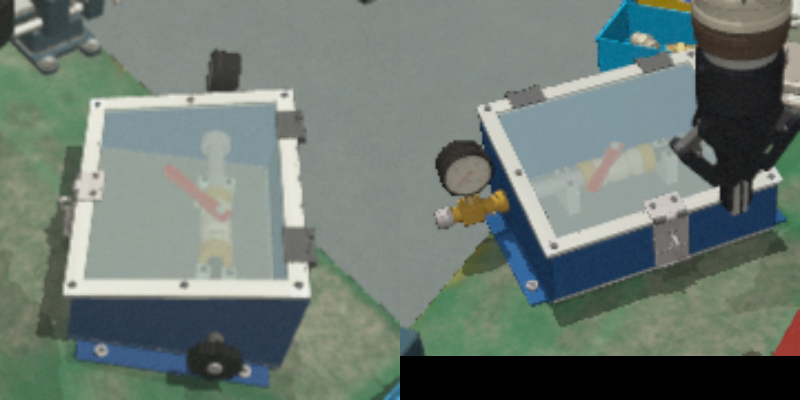

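The hasp hangs flat over the staple, with the loop through its slot at side crop (672, 242). The lid is shut, the lever is half open and the tool is clear of everything, so I'm handing it in.

```bash
python3 -c "
from workcell import bot;print(bot.job_done())"
```

```text
the job is handed in; nothing more can be done
None
```

The job is handed in: the lever measured about 47° (target 45°), the lid is fully shut, the hasp hangs flat over the staple, no loose object was touched as far as I could tell (they were not re-measured), and it took about 13 s of the 62 s allowed.

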